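Reset the locked glue warmer with a stylus

ROBOT

A 6-joint arm with a two-finger parallel gripper is mounted at the origin on the work surface. World frame = base frame: x ahead of the robot, y to its left, z up, the work surface at z = 0. Lengths are in m, angles in rad, forces in N, time in s.
With the tool pointing down it reaches from about 0.35 to 0.775 m from the base axis. Payload 7.3 kg.
Tool frame: the origin (TCP) lies between the finger pads; the fingertips stand 8 mm ahead of it and the grasp point (between the pads) lies 11 mm behind it (robot.nose_length is the distance from the TCP to the fingertips, in m); z points along the fingers, y is the line along which they close (so a half turn about z gives the same grasp; the last joint's range is limited). The gripper opens to 92 mm and grips with 3 to 60 N. Pads are 19 mm wide; open, the fingers measure 130 mm over their backs; the gripper's body (75 mm by 190 mm) begins 47 mm behind the grasp point.
Start: joints at [0.997, 0.342, 1.524, -0, 1.275, -0.146], TCP at [0.218, 0.478, 0.195] pointing down, gripper open.
Joint ranges: [-2.53, 2.53], [-0.77, 2.02], [0.04, 2.7], [-1, 4.14], [0.28, 2.66], [-3.11, 3.11]. Speed limits (rad/s): [2.57, 2.57, 3.14, 3.14, 3.14, 3.14].

INTERFACE

Orientations are given as [roll, pitch, yaw] about the fixed x, y, z axes, in that order (R = Rz(yaw) Ry(pitch) Rx(roll)).
In Python, from cell import robot gives the robot as it stands. The module is installed in compiled form; this text tells all that it offers.
- The arm moves only by the shell command python3 -m jog 'ROWS' [FORCE]. ROWS is JSON, a list that holds one entry, the list of rows, each a list of 5 numbers: the gripper's target within -1 to 1 (fully open at 1, half-way at 0, shut at -1), then the shift along the tool's x, y, z in m, then the turn about the tool's z in rad. A call has 1 to 5 rows; each row is the pose to reach, as a shift and turn from the pose commanded when the call began, along the tool's axes at that moment; what a row does not reach only later rows make up. A row lasts 1/12 s, in which the tool goes at most 41.7 mm and 7.16 degrees, less where a joint would pass 70% of its speed; a pose out of reach is approached as far as the arm can. A call with a gripper value outside its range is refused whole. The fingers move at their own pace and stop on an object; FORCE is the grip in N (left out, the last holds). Time passes only in rows, so rows that repeat a pose let the fingers close. It gives the time, the measured TCP pose, the force, the opening and the grip force at its end, in the units of the state.
- robot.observe(): the state, without advancing time (a new reading comes with each control period).
- robot.read_camera(name): name is "scene" or "top" or "wrist"; returns the picture (420x560x3 uint8, red, green, blue); there is no depth.
- robot.camera_model(name): a dict with "camera_matrix" (3x3 intrinsics, pixels), "dist_coeffs" ([k1, k2, p1, p2, k3] as OpenCV has them; the pictures are not rectified), "position" and "attitude" of the camera in the world; the wrist camera has in their place "mount" (4x4, takes a point from camera to tool coordinates, whose origin is the TCP and whose axes are the flange's). Camera axes: x right, y down, z forward; pixel columns grow to the right and rows downward; lengths in m; the calibration is good to about 2 mm. A picture is of the moment at which its call begins: read the wrist's pose just before it. camera_model takes no time and is no camera call.
- robot.hand_in(): hands the job in; it is judged then, once.
The state is a dict: "time": time; "qpos": joint angles; "qvel": joint speeds; "joint_efforts": joint torques, N m; "tool_pos": TCP position; "tool_rot": TCP orientation; "contact_force": force on the tool from outside, world axes, zero at the start; "torque": the same for the moment, N m; "opening": finger opening in m; "grip_force": force on a finger pad.
Only numpy, scipy, OpenCV 4.12 (cv2) and the standard library are available. Lean on these libraries where they do the work, as an engineer would, in place of code of your own. Each camera call takes 0.05 s, during which the arm holds its last target. There are 200 camera calls.

TASK

The glue warmer on the craft table has locked up: press its long bar key all the way down and let it come up, then do the same with its round key, leaving the square key alone. Then take the wooden-handled stylus out of its block, reach its pin down through the round opening in the warmer's top and hold the recessed button fully down for at least two seconds; finish while still gripping the stylus and holding the button down. Leave the other things on the table where they are.

Things in the scene. Friction and masses are not known exactly. Their poses are not given: they have to be found in the camera images.
- warmer: White glue warmer fixed to the table, 220 (x) x 260 (y) x 60 mm tall, lidded pot on its rear (112 dia, top 112 mm above table). Origin: centre of underside; x from front (keys) to back. Keys at x -70, y +75, +12, -51 mm; two 60 x 60 mm bare-metal inserts, flush with the top, at x 0, y +100 and -100 mm; which key or insert is in which place varies.
- bar_key_top (a point): Centre of the top face of the long bar key: 16 mm (warmer's x) x 40 mm (warmer's y), top 11 mm above the warmer's top (71 mm above the table) when up.
- round_key_top (a point): Centre of the top face of the round key: 26 mm diameter, top 11 mm above the warmer's top when up.
- square_key_top (a point): Centre of the top face of the square key, 25 x 25 mm, top 11 mm above the warmer's top. To be left alone.
- bar_key (a joint): Bar key, m: 0 up, 0.006 fully down. Spring key of the same light-grey plastic as the others, travel 6 mm straight down. Spring about 1.4 N at first, 5.6 N when fully down.
- round_key (a joint): Round key, m: 0 up, 0.006 fully down. Same spring.
- square_key (a joint): Square key, m: 0 up, 0.006 fully down. Same spring.
- reset_mouth (a point): Centre of the mouth of the round vertical opening (16 mm diameter) in one metal insert, level with the warmer's top, 60 mm above the table. The white reset button (12 mm dia) lies on the same axis, its top 22 mm below the mouth when up. The other metal insert has a 10 x 30 mm slot with no button.
- reset (a joint): Recessed reset button, m: 0 up, 0.006 fully down (its top then 28 mm below the mouth). Spring about 1.4 N at first, 5.6 N when fully down.
- stylus_grip (a point): Point on the stylus's axis at mid-handle, 97 mm from the tip. Stylus: 60 g, 135 mm long; round wooden handle 20 dia x 75 mm, under it a brass collar 26 dia x 5 mm, then a steel pin 8 dia x 55 mm. It starts upright, pin down in the hole of its block, collar resting on the block's top, so this point starts 102 mm above the table.
- stylus_tip (a point): Tip of the stylus's pin, on its axis, 97 mm below the grip point; starts 5 mm above the table inside the block.
- stylus: The stylus as a whole; origin at its tip, z axis from tip to handle.
- stylus_block: Dark wooden block fixed to the table, 60 x 60 x 60 mm, with a 13 mm hole 57 mm deep in the middle of its top; origin at the centre of its underside.
- glue_tub: Bystander, mm: low white glue tub, blue lid, 68 dia x 62 tall; origin at the centre of its underside.
- glue_bottle: Bystander, mm: white glue bottle, 80 dia x 150 tall; origin at the centre of its underside.
- bowl: Bystander, mm: amber glass bowl, 120 dia x 55 tall; origin at the centre of its underside.
- tape: Bystander, mm: roll of paper tape lying flat, 90 dia x 24 tall; origin at the centre of its underside.
- jar_cap: Bystander, mm: blue jar cap, 48 dia x 12 tall; origin at the centre of its underside.
- brush: Bystander, mm: glue brush lying flat, 200 long, origin near its middle.
- carton: Bystander, mm: open shallow cardboard box, 160 x 240 x 45 tall; origin at the centre of its underside.
- spool: Bystander, mm: small wooden spool, 40 dia x 35 tall; origin at the centre of its underside.
Not all that is in view belongs to the job. Leave any pink or turquoise look-alike of the part that bears reset_mouth alone.

How it is judged:
By the outcome, as a careful person would: the job done as asked, in the order asked, and still so for the second after the job is handed in, while the arm keeps its last pose, push and grip.
It also fails if it takes over 64 s, if anything falls off the work surface, if the arm or the gripper's body presses on something with over 40 N, if the wrist force passes 120 N, or if a joint passes its speed limit or range.

## Working session

There is one attempt and no reset: what is moved stays moved. The work goes in short steps, Python scripts to look and compute and a shell command to move; the robot and the scene stay as the last step left them, time stands still between calls to the robot, and variables do not carry over. Pictures are saved under pics/ and viewed, at most 10 in all, crops included, and the job is handed in when it is done.

```bash
mkdir -p pics; cat > h.py <<'E'
import numpy as np, cv2
from cell import robot
from scipy.spatial.transform import Rotation as R
def cam(name, st=None):
    m=robot.camera_model(name); K=np.array(m["camera_matrix"]); D=np.array(m["dist_coeffs"])
    if "mount" in m:
        st=st or robot.observe(); T=np.eye(4); T[:3,:3]=R.from_euler('xyz',st["tool_rot"]).as_matrix(); T[:3,3]=st["tool_pos"]
        T=T@np.array(m["mount"]); return K,D,T[:3,:3],T[:3,3]
    a=np.array(m["attitude"]); Rm=a if a.shape==(3,3) else (R.from_euler('xyz',a).as_matrix() if a.size==3 else R.from_quat(a).as_matrix())
    return K,D,Rm,np.array(m["position"])
def pt(c,uv,z):
    K,D,Rm,p=c; n=cv2.undistortPoints(np.array([[uv]],float),K,D)[0,0]
    d=Rm@np.array([n[0],n[1],1]); return p+d*(z-p[2])/d[2]
def snap(name,f):
    im=robot.read_camera(name); cv2.imwrite(f,im[...,::-1]); return im
def proj(c,P):
    K,D,Rm,p=c; q=Rm.T@(np.array(P)-p); return cv2.projectPoints(q[None],np.zeros(3),np.zeros(3),K,D)[0].ravel()
E
python3 - <<'E'
from h import *
a=snap("top","pics/top0.png"); b=snap("scene","pics/scene0.png")
for n in("top","scene","wrist"): print(n,robot.camera_model(n))
print(robot.observe())
E
```

```text
top {'camera_matrix': array([[530.2804912 ,   0.        , 274.45782942],
       [  0.        , 530.2804912 , 207.46463762],
       [  0.        ,   0.        ,   1.        ]]), 'dist_coeffs': array([-0.1172416,  0.       ,  0.       ,  0.       ,  0.       ]), 'position': array([ 0.25222186, -0.00463381,  1.80321549]), 'attitude': array([-2.97928837, -0.01590037, -1.56260125])}
scene {'camera_matrix': array([[460.2054912 ,   0.        , 279.86354878],
       [  0.        , 460.2054912 , 213.9034547 ],
       [  0.        ,   0.        ,   1.        ]]), 'dist_coeffs': array([-0.01894779,  0.        ,  0.        ,  0.        ,  0.        ]), 'position': array([ 1.17142202, -0.44727346,  1.18185276]), 'attitude': array([-2.51792871, -0.00808019,  0.97304957])}
wrist {'camera_matrix': array([[363.07799133,   0.        , 281.83773065],
       [  0.        , 363.07799133, 211.61180713],
       [  0.        ,   0.        ,   1.        ]]), 'dist_coeffs': array([0.0334662, 0.       , 0.       , 0.       , 0.       ]), 'mount': array([[-9.89703962e-05, -9.65965229e-01, -2.58671929e-01,
     
[... 257 characters left out ...]
  1.00000000e+00]])}
{'time': 0.1, 'qpos': array([ 9.97035268e-01,  3.42681525e-01,  1.52488314e+00, -4.68218707e-05,
        1.27538561e+00, -1.46000599e-01]), 'qvel': array([ 0.00218942, -0.00071022, -0.00203982,  0.0006526 , -0.00139319,
       -0.0007185 ]), 'joint_efforts': array([ 1.75604135e-03, -4.32007778e+01, -2.44691777e+01,  7.18681631e-02,
        5.26018068e-02, -9.72017602e-06]), 'tool_pos': array([0.217571  , 0.47737152, 0.19481309]), 'tool_rot': array([-3.14024296e+00, -1.53211520e-04,  2.71384575e+00]), 'contact_force': array([-0.26779379,  0.30183004, -0.72652635]), 'torque': array([-0.02350186,  0.03425513,  0.04601235]), 'grip_force': 0.0, 'opening': 0.09152410821728417}
```

View pics/top0.png

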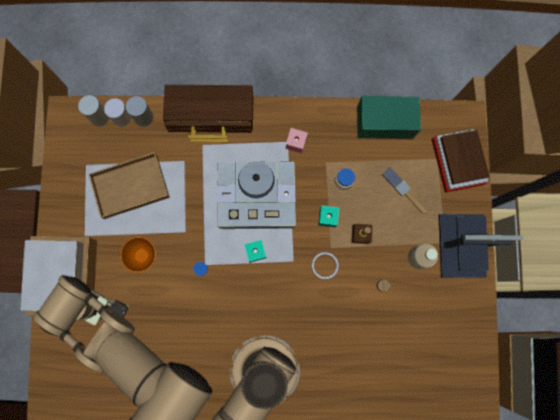

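View pics/scene0.png

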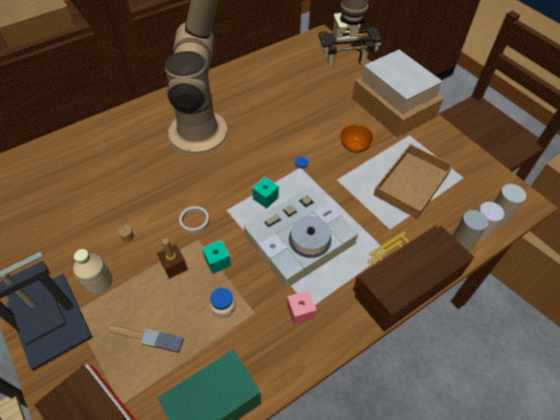

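The top view shows the warmer at about (256,195), with keys at (233,213), (253,213) and (272,213) and inserts at (226,193) and (286,193). The stylus block is at (362,233). Pink and turquoise look-alikes are at (297,139), (256,251) and (329,215). I'll enlarge one crop to confirm which key is which.

```bash
python3 - <<'E'
from h import *
a=cv2.imread("pics/top0.png"); b=cv2.imread("pics/scene0.png")
x=cv2.resize(a[150:262,205:385],None,fx=4.4,fy=4.4,interpolation=cv2.INTER_CUBIC)[:300]
x=cv2.resize(a[155:260,210:310],(570,600),interpolation=cv2.INTER_CUBIC)
cv2.imwrite("pics/c1.png",x)
c=cam("top"); 
for n,uv,z in[("k1",(233,213),.071),("k2",(253,213),.071),("k3",(272,213),.071),("insL",(226,193),.06),("insR",(286,193),.06),("blk",(362,233),.06),("sty",(367,230),.14),("turq",(256,251),.05),("turq2",(329,215),.05)]: print(n,pt(c,uv,z).round(3))
E
```

```text
k1 [0.516 0.107 0.071]
k2 [0.517 0.041 0.071]
k3 [ 0.517 -0.022  0.071]
insL [0.585 0.132 0.06 ]
insR [ 0.587 -0.068  0.06 ]
blk [ 0.455 -0.322  0.06 ]
sty [ 0.455 -0.324  0.14 ]
turq [0.393 0.03  0.05 ]
turq2 [ 0.516 -0.213  0.05 ]
```

View pics/c1.png

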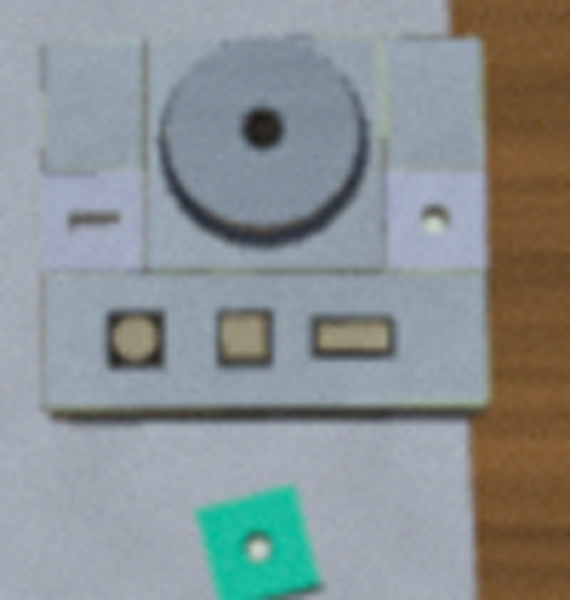

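From the crop, the round key is on the left at (233.5,214.2), the square key is in the middle, and the bar key is on the right at (271.9,213.6). The round opening is in the right-hand metal insert at (286.3,193.2), and the other insert has the slot. The pink and turquoise blocks are decoys. Next I square the tool up and move above the keys.

```bash
python3 -m jog '[[[-1,-0.034,-0.023,0,-0.107],[-1,-0.068,-0.046,0,-0.214],[-1,-0.102,-0.069,0,-0.321],[-1,-0.136,-0.092,0,-0.428],[-1,-0.17,-0.115,0,-0.428]]]' 10; python3 -c "
from h import *;s=robot.observe();print(s['time'],s['tool_pos'],s['tool_rot'],s['qpos'],s['opening'])"
```

```text
time: 0.52
tool_pos: [0.3221, 0.3058, 0.1952]
tool_rot: [-3.142, -0.0, -3.135]
contact_force: [0.6, 0.2, -0.3]
opening: 0.0635
grip_force: 0.0
0.5167 [0.3221107  0.30579249 0.19518385] [-3.14158182e+00 -3.75898377e-04 -3.13500099e+00] [ 5.86382484e-01  1.94013250e-01  1.73028906e+00  2.09822235e-04
  1.21761075e+00 -9.91078112e-01] 0.06354761361226001
```

```bash
python3 -m jog '[[[-1,-0.019,-0.033,0,0],[-1,-0.038,-0.066,0,0],[-1,-0.057,-0.099,0,0],[-1,-0.076,-0.131,0,0],[-1,-0.095,-0.163,0,0]]]' >/dev/null; python3 -m jog '[[[-1,-0.02,-0.033,0,0],[-1,-0.04,-0.066,0,0],[-1,-0.06,-0.099,0,0],[-1,-0.06,-0.099,0,0],[-1,-0.06,-0.099,0,0]]]'; python3 - <<'E'
from h import *
s=robot.observe(); snap("wrist","pics/w1.png"); c=cam("wrist",s)
for n,P in dict(bar=[.517,-.022,.071],rnd=[.516,.107,.071],hole=[.587,-.068,.06]).items(): print(n,proj(c,P).round(0))
E
```

```text
time: 1.35
tool_pos: [0.4773, 0.0437, 0.1947]
tool_rot: [3.141, -0.001, 3.138]
contact_force: [-0.9, 0.5, 0.2]
opening: 0.001
grip_force: 0.0
bar [209. 239.]
rnd [352. 238.]
hole [168. 303.]
```

View pics/w1.png

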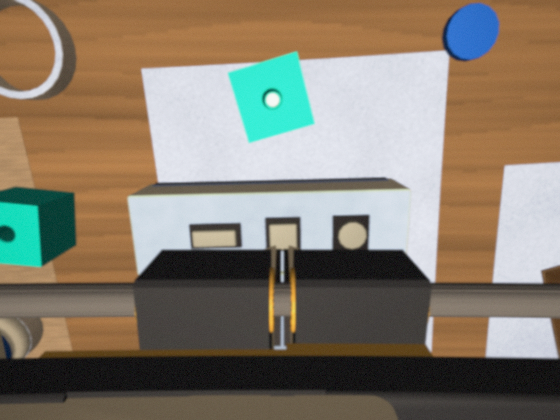

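The wrist view shows the bar key at (215,239), the square key at (283,235), the round key at (352,236) and the gripper below them. I'll refine these with masks.

```bash
cat >> h.py <<'E'
def keys(im,c,box):
    x0,y0,x1,y1=box; r=im[y0:y1,x0:x1].astype(int)
    m=((r[...,0]-r[...,2]>15)&(r[...,0]>110)).astype(np.uint8)
    n,l,s,ce=cv2.connectedComponentsWithStats(m)
    for i in range(1,n):
        if s[i,4]>25:
            x,y,w,h,a=s[i]; u=(x0+x+(w-1)/2,y0+y+(h-1)/2); print("px",u,"wh",w,h,a,"pt",pt(c,u,.071).round(4))
E
python3 - <<'E'
from h import *
s=robot.observe()
keys(cv2.imread("pics/w1.png")[...,::-1],cam("wrist",s),(180,200,380,248))
keys(cv2.imread("pics/top0.png")[...,::-1],cam("top"),(222,205,288,222))
im=cv2.imread("pics/top0.png"); c=cam("top")
# insert hole: bright spot inside lilac insert
g=im[186:202,278:296].astype(int).sum(2)//3; print(g)
E
```

```text
px (np.float64(352.0), np.float64(234.5)) wh 29 26 603 pt [0.5122 0.1086 0.071 ]
px (np.float64(282.5), np.float64(235.5)) wh 28 24 666 pt [0.513  0.0457 0.071 ]
px (np.float64(213.5), np.float64(238.5)) wh 44 18 717 pt [ 0.5157 -0.0168  0.071 ]
px (np.float64(252.5), np.float64(213.0)) wh 8 7 49 pt [0.5168 0.0425 0.071 ]
px (np.float64(233.0), np.float64(214.0)) wh 7 7 41 pt [0.5128 0.1069 0.071 ]
px (np.float64(271.5), np.float64(213.0)) wh 12 5 54 pt [ 0.5175 -0.0202  0.071 ]
[[173 178 177 174 179 176 180 180 179 177 177 174 176 175 177 178 165 120]
 [171 178 172 176 175 178 178 179 178 174 176 175 174 176 177 179 166 120]
 [169 176 174 177 178 177 178 181 178 177 173 172 174 175 176 177 163 119]
 [169 176 177 179 175 179 182 177 175 176 175 177 178 176 177 178 167 125]
 [167 177 174 176 177 180 171 163 159 163 172 175 176 175 178 174 167 124]
 [165 175 177 180 177 172 140 109 100 119 152 174 176 176 177 176 167 121]
 [171 172 179 174 178 164 120 111 109 102 129 169 178 176 178 179 165 122]
 [168 177 181 181 179 168 153 177 179 143 131 169 179 179 178 177 165 122]
 [170 181 180 177 174 174 178 194 197 177 156 171 176 179 174 178 161 122]
 [170 179 176 177 174 176 177 190 192 184 174 179 176 177 174 176 162 120]
 [173 180 177 174 175 173 176 177 177 178 177 179 178 175 176 175 166 119]
 [172 179 174 175 173 173 174 178 176 176 180 179 175 176 178 177 165 121]
 [174 177 174 176 175 176 176 175 176 179 176 180 177 175 172 178 169 131]
 [171 177 175 175 177 173 176 180 175 178 176 178 176 174 177 175 168 131]
 [168 174 176 174 175 176 175 177 176 178 176 179 175 176 176 179 171 131]
 [163 169 169 173 171 172 175 173 173 176 173 170 169 170 165 170 163 123]]
```

```bash
python3 -m jog '[[[-1,-0.019,-0.03,0.03,0],[-1,-0.037,-0.059,0.06,0],[-1,-0.037,-0.059,0.1,0],[-1,-0.037,-0.059,0.105,0],[-1,-0.037,-0.059,0.105,0]]]' 20 ; python3 -m jog '[[[-1,0,0,0,0],[-1,0,0,0,0]]]'
```

```text
time: 1.82
tool_pos: [0.5111, -0.0122, 0.0877]
tool_rot: [3.14, -0.007, -3.141]
contact_force: [-0.2, 0.1, 0.9]
opening: 0.0005
grip_force: 0.0
time: 1.98
tool_pos: [0.5149, -0.0127, 0.0925]
tool_rot: [-3.141, 0.003, -3.14]
contact_force: [0.3, 0.8, 0.4]
opening: 0.0002
grip_force: 0.0
```

```bash
python3 -m jog '[[[-1,-0.001,-0.005,0.005,0],[-1,-0.001,-0.005,0.01,0],[-1,-0.001,-0.005,0.014,0],[-1,-0.001,-0.005,0.014,0]]]' ; python3 -m jog '[[[-1,0,0,0.002,0],[-1,0,0,0.004,0],[-1,0,0,0.004,0],[-1,0,0,0.004,0]]]';  python3 -m jog '[[[-1,0,0,0.001,0],[-1,0,0,0.001,0],[-1,0,0,0.001,0]]]'
```

```text
time: 2.32
tool_pos: [0.5146, -0.0186, 0.076]
tool_rot: [3.141, -0.001, -3.141]
contact_force: [0.9, -0.4, -0.3]
opening: 0.0002
grip_force: 0.0
time: 2.65
tool_pos: [0.515, -0.0188, 0.0723]
tool_rot: [3.141, -0.0, -3.141]
contact_force: [0.0, -0.1, -0.2]
opening: 0.0006
grip_force: 0.0
time: 2.9
tool_pos: [0.5151, -0.0188, 0.0714]
tool_rot: [3.142, 0.0, -3.141]
contact_force: [1.0, 0.2, 0.2]
opening: 0.0008
grip_force: 0.0
```

```bash
python3 - <<'E'
from h import *
print(robot.nose_length); s=robot.observe(); print(s['tool_pos'],s['contact_force'],s['torque'],s['joint_efforts'])
im=snap("wrist","pics/w2.png"); c=cam("wrist",s)
b=snap("scene","pics/s2.png")
cv2.imwrite("pics/m2.png",np.hstack([cv2.resize(im[100:340,140:440],(400,320)),cv2.resize(b[180:300,220:370],(400,320),interpolation=2)])[...,::-1])
E
```

```text
0.008
[ 0.51505437 -0.0187867   0.07143115] [0.969281   0.22452386 0.20659736] [ 0.05474458  0.03126783 -0.01823507] [-1.25473183e-03 -4.45623457e+01 -1.98382562e+01 -4.16860543e-02
  6.72022300e-02  1.16516967e-04]
```

View pics/m2.png

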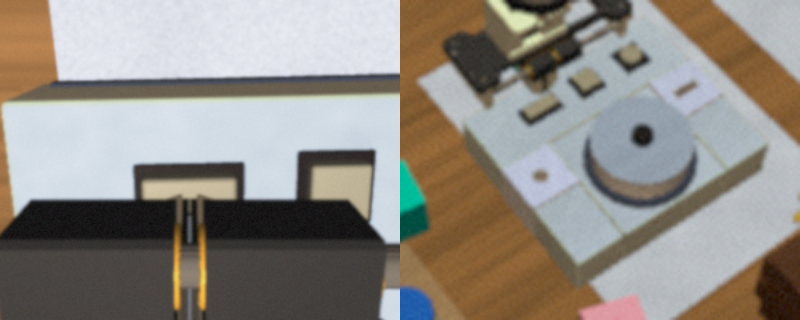

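```bash
python3 - <<'E'
from h import *
s=robot.observe(); c=cam("scene"); cw=cam("wrist",s)
for P in([.515,-.0188,.0634],[.515,-.0188,.14],[.587,-.066,.06],[.5157,-.0168,.071]):
    print(P,proj(c,P),((proj(c,P)-[220,180])*[400/150,320/120]).round(),"wrist",proj(cw,P))
c0=cam("scene"); print("bar from scene0 vs scene2 px?", pt(c0,(220+540/2.667,180+105/2.667),.071))
keys(cv2.imread("pics/w2.png")[...,::-1],cw,(180,120,440,250))
E
```

```text
[0.515, -0.0188, 0.0634] [271.68053382 219.59997317] [138. 106.] wrist [281.37417523 239.71887572]
[0.515, -0.0188, 0.14] [271.50873991 204.07608022] [137.  64.] wrist [281.06918533 309.3581506 ]
[0.587, -0.066, 0.06] [271.90197403 244.89653955] [138. 173.] wrist [206.27848781 346.46564671]
[0.5157, -0.0168, 0.071] [272.35905831 217.97517464] [140. 101.] wrist [284.97865179 245.51363162]
bar from scene0 vs scene2 px? [0.76809629 0.34938733 0.071     ]
px (np.float64(181.5), np.float64(144.5)) wh 4 32 77 pt [ 0.4608 -0.0698  0.071 ]
px (np.float64(309.5), np.float64(172.0)) wh 260 9 901 pt [ 0.4749 -0.0041  0.071 ]
px (np.float64(395.5), np.float64(236.5)) wh 46 26 1169 pt [0.5104 0.0436 0.071 ]
px (np.float64(281.5), np.float64(241.0)) wh 72 17 1093 pt [ 0.5131 -0.0187  0.071 ]
```

```bash
python3 - <<'E'
from h import *
b=cv2.imread("pics/s2.png"); cv2.imwrite("pics/m3.png",cv2.resize(b[130:250,220:370],(750,600),interpolation=2))
E
```

```text
(no output)
```

View pics/m3.png

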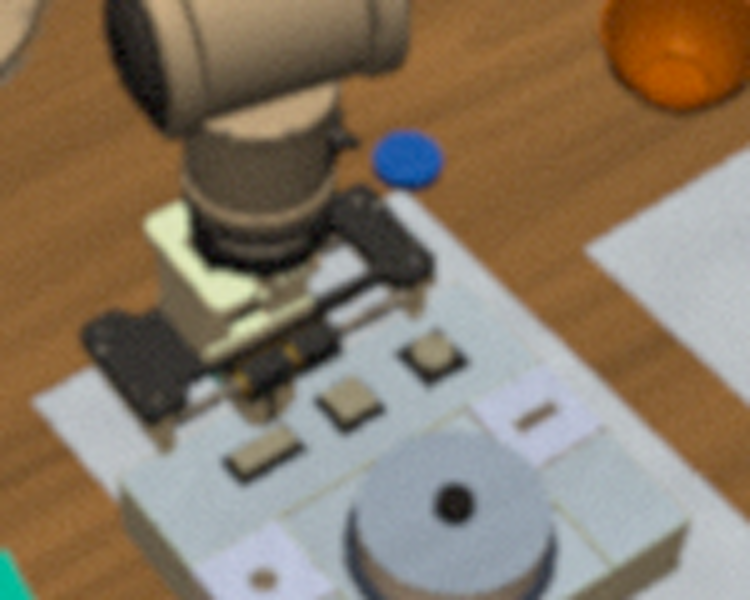

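The scene view shows the fingertips still about 25–30 mm above the bar key. The force reads zero, so there is no contact and the tips are shorter than stated. I'll go down in small steps, watching the force.

```bash
for i in 1; do python3 -m jog '[[[-1,0,0,0.004,0],[-1,0,0,0.008,0],[-1,0,0,0.008,0],[-1,0,0,0.008,0]]]' | grep -E "pos|force"; python3 -m jog '[[[-1,0,0,0.002,0],[-1,0,0,0.004,0],[-1,0,0,0.004,0],[-1,0,0,0.004,0]]]'| grep -E "pos|force";  python3 -m jog '[[[-1,0,0,0.002,0],[-1,0,0,0.004,0],[-1,0,0,0.004,0],[-1,0,0,0.004,0]]]'| grep -E "pos|force"; done
```

```text
tool_pos: [0.5147, -0.0187, 0.063]
contact_force: [0.2, -0.2, 0.9]
grip_force: 0.0
tool_pos: [0.5149, -0.0187, 0.0593]
contact_force: [-0.2, -0.3, -0.2]
grip_force: 0.0
tool_pos: [0.5149, -0.0188, 0.0553]
contact_force: [-0.5, -0.4, 0.4]
grip_force: 0.0
```

```bash
python3 -m jog '[[[-1,0,0,0.002,0],[-1,0,0,0.004,0],[-1,0,0,0.004,0],[-1,0,0,0.004,0]]]'| grep -E "pos|force";  python3 -m jog '[[[-1,0,0,0.002,0],[-1,0,0,0.003,0],[-1,0,0,0.003,0],[-1,0,0,0.003,0]]]'| grep -E "pos|force"
```

```text
tool_pos: [0.5149, -0.0188, 0.0513]
contact_force: [-0.7, 0.1, -0.2]
grip_force: 0.0
tool_pos: [0.515, -0.0187, 0.0483]
contact_force: [-0.4, -1.3, 0.6]
grip_force: 0.0
```

```bash
python3 - <<'E'
from h import *
b=snap("scene","pics/s4.png"); cv2.imwrite("pics/m4.png",cv2.resize(b[130:250,220:370],(750,600),interpolation=2)[...,::-1])
E
```

```text
(no output)
```

View pics/m4.png

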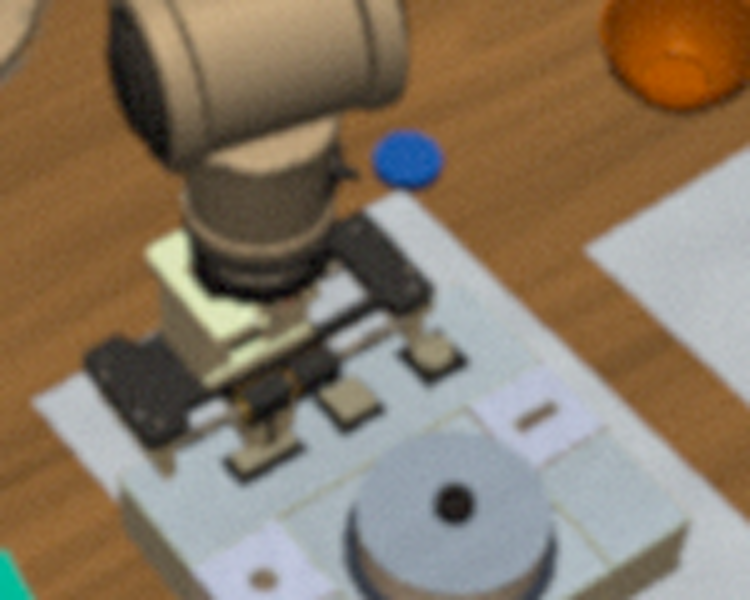

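The tips now reach the bar key at crop (265,445), just at contact. I'll continue in fine steps.

```bash
python3 -m jog '[[[-1,0,0,0.001,0],[-1,0,0,0.002,0],[-1,0,0,0.002,0]]]'| grep -E "pos|t_force";  python3 -m jog '[[[-1,0,0,0.001,0],[-1,0,0,0.002,0],[-1,0,0,0.002,0]]]'| grep -E "pos|t_force";python3 -m jog '[[[-1,0,0,0.001,0],[-1,0,0,0.001,0],[-1,0,0,0.001,0]]]'| grep -E "pos|t_force"
```

```text
tool_pos: [0.5149, -0.0187, 0.0462]
contact_force: [0.3, -0.6, -0.6]
tool_pos: [0.5149, -0.0188, 0.0442]
contact_force: [-0.9, 0.7, 0.3]
tool_pos: [0.515, -0.0188, 0.0434]
contact_force: [-0.7, -0.4, 0.2]
```

```bash
python3 -m jog '[[[-1,0,0,0.001,0],[-1,0,0,0.002,0],[-1,0,0,0.002,0]]]'| grep -E "pos|t_force";  python3 -m jog '[[[-1,0,0,0.001,0],[-1,0,0,0.002,0],[-1,0,0,0.002,0]]]'| grep -E "pos|t_force"
```

```text
tool_pos: [0.5149, -0.0188, 0.0412]
contact_force: [-0.2, -0.2, 0.1]
tool_pos: [0.5151, -0.0188, 0.0394]
contact_force: [-0.1, 0.1, 2.5]
```

```bash
python3 -m jog '[[[-1,0,0,0.001,0],[-1,0,0,0.002,0],[-1,0,0,0.002,0]]]'| grep -E "pos|t_force";  python3 -m jog '[[[-1,0,0,0.001,0],[-1,0,0,0.002,0],[-1,0,0,0.002,0]]]'| grep -E "pos|t_force"; python3 -m jog '[[[-1,0,0,0.001,0],[-1,0,0,0.001,0],[-1,0,0,0.001,0]]]'| grep -E "pos|t_force"
```

```text
tool_pos: [0.5151, -0.0188, 0.0374]
contact_force: [-0.5, 0.5, 3.3]
tool_pos: [0.5151, -0.0188, 0.0354]
contact_force: [-0.6, 0.4, 4.9]
tool_pos: [0.5151, -0.0188, 0.0345]
contact_force: [-0.4, 0.2, 5.0]
```

```bash
python3 -m jog '[[[-1,0,0,0.001,0],[-1,0,0,0.001,0],[-1,0,0,0.001,0],[-1,0,0,0.001,0]]]'| grep -E "pos|t_force|time";  python3 -m jog '[[[-1,0,0,0.0005,0],[-1,0,0,0.0005,0],[-1,0,0,0.0005,0],[-1,0,0,0.0005,0]]]'| grep -E "pos|t_force"
```

```text
time: 7.05
tool_pos: [0.5151, -0.0188, 0.0339]
contact_force: [-2.6, 0.2, 8.7]
tool_pos: [0.5152, -0.0188, 0.0338]
contact_force: [-3.1, 1.7, 12.8]
```

The bar key bottomed out at TCP z ≈ 0.034, with the force jumping to 12.8 N. I'll release it and move to the round key.

```bash
python3 -m jog '[[[-1,0,0,-0.015,0],[-1,0,0,-0.03,0],[-1,0,0,-0.03,0],[-1,0,0,-0.03,0]]]'| grep -E "pos|t_force"; python3 -m jog '[[[-1,0.001,0.036,0,0],[-1,0.002,0.072,0,0],[-1,0.003,0.108,0,0],[-1,0.0035,0.126,0,0],[-1,0.0035,0.126,0,0]]]'| grep -E "pos|t_force"; python3 -m jog '[[[-1,0,0,0.007,0],[-1,0,0,0.013,0],[-1,0,0,0.018,0],[-1,0,0,0.018,0],[-1,0,0,0.018,0]]]'| grep -E "pos|t_force"
```

```text
tool_pos: [0.5153, -0.0188, 0.0629]
contact_force: [0.0, 0.1, -0.2]
tool_pos: [0.5103, 0.1105, 0.0616]
contact_force: [-0.2, 0.2, -0.1]
tool_pos: [0.5112, 0.1062, 0.0442]
contact_force: [0.3, 0.7, -0.2]
```

```bash
python3 -m jog '[[[-1,0,0,0.003,0],[-1,0,0,0.006,0],[-1,0,0,0.008,0],[-1,0,0,0.009,0],[-1,0,0,0.009,0]]]'| grep -E "pos|t_force"
```

```text
tool_pos: [0.512, 0.1068, 0.0362]
contact_force: [0.0, -3.7, 4.2]
```

```bash
python3 -m jog '[[[-1,0,0,0.001,0],[-1,0,0,0.002,0],[-1,0,0,0.002,0],[-1,0,0,0.002,0]]]'| grep -E "pos|t_force"; python3 -m jog '[[[-1,0,0,0.001,0],[-1,0,0,0.001,0],[-1,0,0,0.001,0],[-1,0,0,0.001,0]]]'| grep -E "pos|t_force"; python3 -m jog '[[[-1,0,0,0.0005,0],[-1,0,0,0.0005,0],[-1,0,0,0.0005,0]]]'| grep -E "pos|t_force"
```

```text
tool_pos: [0.512, 0.107, 0.0342]
contact_force: [1.1, -5.6, 5.3]
tool_pos: [0.512, 0.1069, 0.0339]
contact_force: [-0.8, -5.7, 10.4]
tool_pos: [0.512, 0.107, 0.0338]
contact_force: [-2.8, -3.7, 13.7]
```

The round key bottomed out as well. I'll lift off, open the gripper and travel to look at the stylus.

```bash
python3 -m jog '[[[-1,0,0,-0.03,0],[-1,0,0,-0.07,0],[-1,0,0,-0.11,0],[-1,0,0,-0.15,0],[-1,0,0,-0.19,0]]]'| grep -E "pos|t_force"; python3 -m jog '[[[1,0,-0.04,0,0],[1,0,-0.08,0,0],[1,0,-0.12,0,0],[1,0,-0.16,0,0],[1,0,-0.2,0,0]]]'| grep -E "pos|t_force"; python3 -m jog '[[[1,0.004,-0.04,0,0],[1,0.008,-0.08,0,0],[1,0.012,-0.12,0,0],[1,0.016,-0.16,0,0],[1,0.02,-0.2,0,0]]]'| grep -E "pos|t_force"; python3 -m jog '[[[1,0,-0.03,0,0],[1,0,-0.03,0,0],[1,0,-0.03,0,0],[1,0,-0.03,0,0]]]'
python3 - <<'E'
from h import *
s=robot.observe(); snap("wrist","pics/w5.png"); c=cam("wrist",s); snap("scene","pics/s5.png"); snap("top","pics/t5.png")
print(proj(c,[.455,-.323,.06]),proj(c,[.455,-.323,.14]),s['qpos'])
E
```

```text
tool_pos: [0.5105, 0.1079, 0.2238]
contact_force: [2.1, -0.2, -0.1]
tool_pos: [0.511, -0.0936, 0.222]
contact_force: [0.8, 0.7, 0.3]
tool_pos: [0.491, -0.2938, 0.2217]
contact_force: [0.4, 1.0, 0.5]
time: 11.47
tool_pos: [0.4915, -0.3216, 0.2217]
tool_rot: [3.139, -0.001, -3.141]
contact_force: [-1.4, 0.6, -0.6]
opening: 0.0887
grip_force: 0.0
[279.78874735 149.97272902] [279.40626856 160.12647377] [-7.10465351e-01  4.42137419e-01  1.29681619e+00  1.16562345e-03
  1.40462978e+00 -2.28179270e+00]
```

View pics/w5.png

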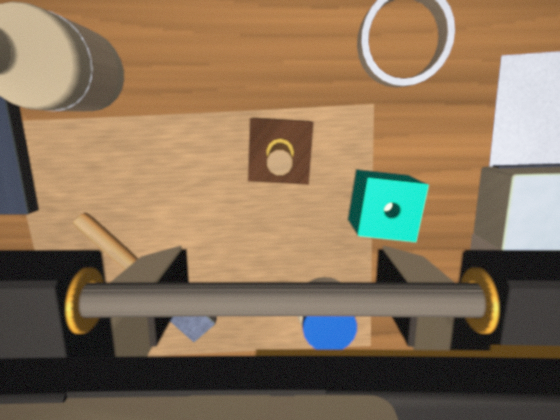

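The stylus top disc is at (279.5,162) on the block at (281,151), and the bottle is at the upper left. The open fingertips also appear at about 28 mm behind the TCP, which matches the pressing result.

```bash
python3 - <<'E'
from h import *
s=robot.observe(); c=cam("wrist",s); im=cv2.imread("pics/w5.png")[...,::-1].astype(int)
r=im[110:195,240:320]; m=((r.sum(2)>330)).astype(np.uint8)
n,l,st,ce=cv2.connectedComponentsWithStats(m)
for i in range(1,n):
    if st[i,4]>80: print(st[i]+[240,110,0,0,0],ce[i]+[240,110],pt(c,ce[i]+[240,110],.14))
print("disc",pt(c,(279.5,162),.14),"block ctr",pt(c,(280.5,151),.06))
print("bottle",pt(cam("top"),(427,255),.15),s['tool_pos'])
E
```

```text
[ 240  110   80   85 2878] [279.39854065 154.33460737] [ 0.45134995 -0.3227537   0.14      ]
[266 138  28  38 714] [279.40336134 158.00980392] [ 0.45405494 -0.32274956  0.14      ]
disc [ 0.45700854 -0.32267699  0.14      ] block ctr [ 0.45663647 -0.32218561  0.06      ]
bottle [ 0.37606464 -0.51235276  0.15      ] [ 0.49200157 -0.32114066  0.22247942]
```

```bash
python3 -m jog '[[[1,0.018,-0.001,0.0,0],[1,0.035,-0.0015,0.02,0],[1,0.035,-0.0015,0.05,0],[1,0.035,-0.0015,0.08,0],[1,0.035,-0.0015,0.08,0]]]'| grep -E "pos|t_force"; python3 -m jog '[[[1,0,0,0.03,0],[1,0,0,0.055,0],[1,0,0,0.075,0],[1,0,0,0.089,0],[1,0,0,0.089,0]]]'| grep -E "pos|t_force"; python3 -m jog '[[[1,0,0,0,0]]]'; python3 - <<'E'
from h import *
s=robot.observe(); a=snap("scene","pics/s6.png"); w=snap("wrist","pics/w6.png")
u=proj(cam("scene"),[.457,-.3225,.102]).astype(int); print(u)
c=a[u[1]-50:u[1]+40,u[0]-55:u[0]+65]
cv2.imwrite("pics/m6.png",np.hstack([cv2.resize(c,(400,300),interpolation=2),cv2.resize(w,(400,300))])[...,::-1])
E
```

```text
tool_pos: [0.4542, -0.3208, 0.1376]
contact_force: [-0.2, 1.7, -1.4]
tool_pos: [0.4562, -0.3227, 0.0521]
contact_force: [0.5, 0.7, -0.1]
time: 12.53
tool_pos: [0.4573, -0.324, 0.0544]
tool_rot: [-3.141, 0.0, -3.14]
contact_force: [0.9, -0.9, 0.7]
opening: 0.0917
grip_force: 0.0
[167 247]
```

View pics/m6.png

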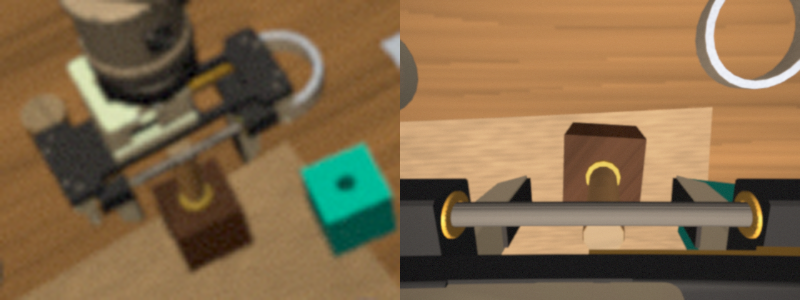

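The handle stands between the open fingers with its gold collar visible below them. Gripping now.

```bash
python3 -m jog '[[[-1,0,0,0,0],[-1,0,0,0,0],[-1,0,0,0,0],[-1,0,0,0,0],[-1,0,0,0,0]]]' 40 |grep -E "open|grip|t_f"; python3 -m jog '[[[-1,0,0,0,0],[-1,0,0,0,0],[-1,0,0,0,0],[-1,0,0,0,0],[-1,0,0,0,0]]]' 40
```

```text
contact_force: [0.1, 0.6, -0.2]
opening: 0.0631
grip_force: 0.0
time: 13.47
tool_pos: [0.4566, -0.3243, 0.0533]
tool_rot: [3.141, -0.0, -3.141]
contact_force: [0.7, 0.0, -0.7]
opening: 0.0301
grip_force: 0.0
```

```bash
python3 -m jog '[[[-1,0,0,0,0],[-1,0,0,0,0],[-1,0,0,0,0],[-1,0,0,0,0],[-1,0,0,0,0]]]' 40; python3 -m jog '[[[-1,0,0,-0.01,0],[-1,0,0,-0.02,0],[-1,0,0,-0.03,0],[-1,0,0,-0.03,0]]]'
```

```text
time: 13.88
tool_pos: [0.4566, -0.3243, 0.0534]
tool_rot: [3.141, 0.0, -3.141]
contact_force: [-0.6, -0.6, -0.6]
opening: 0.0192
grip_force: 40.0
time: 14.22
tool_pos: [0.4579, -0.3254, 0.0864]
tool_rot: [-3.138, 0.004, -3.141]
contact_force: [-0.0, -0.4, 0.4]
opening: 0.0191
grip_force: 40.0
```

The stylus is gripped and rising. I'll lift it clear and hover near the hole for a wrist-camera measurement.

```bash
python3 -m jog '[[[-1,0,0,-0.03,0],[-1,0,0,-0.06,0],[-1,0,0,-0.09,0],[-1,0,0,-0.115,0],[-1,0,0,-0.115,0]]]'|grep -E "pos|grip"; python3 -m jog '[[[-1,-0.018,0.028,0,0],[-1,-0.036,0.056,0,0],[-1,-0.054,0.084,0,0],[-1,-0.072,0.112,0,0],[-1,-0.09,0.14,0,0]]]'|grep -E "pos|grip"; python3 -m jog '[[[-1,-0.018,0.028,0,0],[-1,-0.036,0.056,0,0],[-1,-0.054,0.084,0,0],[-1,-0.075,0.12,0,0],[-1,-0.075,0.12,0,0]]]'|grep -E "pos|grip"; python3 -m jog '[[[-1,0,0,0,0],[-1,0,0,0,0]]]'; python3 - <<'E'
from h import *
s=robot.observe(); snap("wrist","pics/w7.png"); c=cam("wrist",s); print(proj(c,[.587,-.066,.06]),proj(c,s['tool_pos']-[0,0,.0484]))
snap("scene","pics/s7.png"); print(s['tool_pos'])
E
```

```text
tool_pos: [0.4587, -0.3262, 0.2045]
grip_force: 40.0
tool_pos: [0.547, -0.1829, 0.1982]
grip_force: 40.0
tool_pos: [0.6238, -0.0577, 0.1977]
grip_force: 40.0
time: 15.63
tool_pos: [0.6211, -0.0643, 0.1979]
tool_rot: [-3.141, -0.001, -3.141]
contact_force: [0.4, -0.8, -0.4]
opening: 0.0195
grip_force: 40.0
[279.76366123 155.26232916] [281.51303852 220.06595973]
[ 0.62112673 -0.06429909  0.19789184]
```

View pics/w7.png

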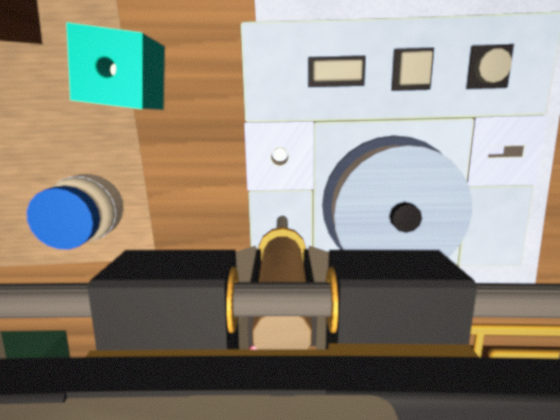

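This view shows the round opening at (280,156) and the pin tip at about (282,218), against a predicted (281.5,220), so the stylus sits as assumed. I'll refine the hole by mask.

```bash
python3 - <<'E'
from h import *
s=robot.observe(); c=cam("wrist",s); im=cv2.imread("pics/w7.png").astype(int)
r=im[140:172,262:300].sum(2)/3; bg=np.median(r); m=(abs(r-bg)>14).astype(np.uint8)
n,l,st,ce=cv2.connectedComponentsWithStats(m)
for i in range(1,n):
    if st[i,4]>30: x,y,w,h,a=st[i]; u=(262+x+(w-1)/2,140+y+(h-1)/2); print(u,w,h,a,pt(c,u,.06))
r=im[205:232,265:300]; print((r.sum(2)//3)[::2])
E
```

```text
(np.float64(279.5), np.float64(159.5)) 20 14 133 [ 0.59074639 -0.06727715  0.06      ]
[[230 227 227 228 230 229 230 231 231 230 230 230 228 229 229 229 230 228
  228 230 229 230 228 230 229 230 230 229 230 229 230 232 231 231 232]
 [228 229 228 228 228 228 229 228 230 228 229 229 230 229 229 229 230 230
  230 229 230 230 229 230 232 231 230 230 230 233 231 232 231 230 230]
 [227 228 228 229 228 229 229 229 228 228 229 229 230 230 231 230 232 231
  231 232 230 231 232 230 232 232 231 231 232 231 231 233 231 231 230]
 [227 228 228 229 229 229 228 230 228 230 230 230 231 231 233 231 231 232
  232 232 232 233 234 233 232 233 232 233 233 232 232 232 230 230 232]
 [228 229 228 230 229 229 229 230 232 231 232 231 233 232 233 231 232 232
  231 232 232 233 232 234 234 233 232 232 233 232 232 233 231 231 231]
 [230 229 229 231 231 231 230 231 232 232 233 230 230 224 212 198 184 177
  180 195 215 227 232 231 233 232 233 234 233 231 232 230 230 231 229]
 [229 230 229 230 230 230 231 230 231 230 230 219 195 153 124 101  98  93
   98 109 137 173 211 227 231 232 233 234 232 233 233 232 232 229 232
[... 317 characters left out ...]
 232 232 232 229 216 173 118  84  81  84  84  87
   88  89  89  99 142 196 225 230 232 231 231 230 231 229 231 231 230]
 [232 234 233 232 233 233 233 231 232 228 209 163 109  84  82  85  83  81
   84  91  87  96 135 193 224 230 232 231 231 231 229 230 229 230 229]
 [233 232 232 233 231 230 226 222 218 213 187 143 100  87  83  81  86  83
   87  85  84  90 127 175 207 222 221 226 229 228 230 230 230 230 230]
 [232 232 231 228 220 195 161 136 125 118 115 113 112 115 119 126 134 140
  140 135 128 118 112 117 126 136 149 157 173 191 214 224 228 231 229]
 [228 220 201 172 145 136 138 148 154 161 164 165 169 169 172 175 176 176
  176 174 173 171 166 164 158 151 142 130 125 128 145 175 208 223 230]]
```

```bash
python3 -m jog '[[[-1,0.017,-0.001,0,0],[-1,0.033,-0.002,0,0],[-1,0.033,-0.002,0.035,0],[-1,0.033,-0.002,0.07,0],[-1,0.033,-0.002,0.07,0]]]'|grep -E "pos|t_f"; python3 -m jog '[[[-1,0,0,0,0],[-1,0,0,0,0],[-1,0,0,0,0]]]'; python3 - <<'E'
from h import *
s=robot.observe(); im=snap("wrist","pics/w8.png"); c=cam("wrist",s); p=s['tool_pos']; print(p,s['tool_rot'])
print("tip",proj(c,p-[0,0,.0484]),"hole exp",[proj(c,[.588+a,-.0665+b,.06]).round(1) for a,b in((0,0),(-.008,0),(.008,0),(0,-.008),(0,.008))])
u=proj(c,p-[0,0,.0484]).astype(int)
print((im[u[1]-24:u[1]+26:2,u[0]-30:u[0]+31:2].astype(int).sum(2)//3)); print(u)
E
```

```text
tool_pos: [0.5839, -0.0668, 0.1227]
contact_force: [-0.6, -0.3, -1.9]
time: 16.4
tool_pos: [0.5899, -0.067, 0.1308]
tool_rot: [-3.141, 0.004, 3.141]
contact_force: [-0.1, 0.7, -0.7]
opening: 0.0195
grip_force: 40.0
[ 0.58994672 -0.06704009  0.13082389] [-3.14066661  0.00394055  3.14118482]
tip [281.56435352 219.73439338] hole exp [array([282.4, 208.6]), array([282.4, 198. ]), array([282.4, 219. ]), array([271.5, 208.6]), array([293.2, 208.6])]
[[243 241 241 243 243 243 244 243 243 243 242 241 240 243 242 242 242 243
  243 239 240 241 243 241 240 240 242 241 242 243 243]
 [241 241 243 242 243 244 243 243 242 243 242 241 242 242 243 242 244 243
  239 239 240 242 242 239 240 241 242 241 243 243 243]
 [241 241 242 242 244 244 243 243 242 242 240 241 242 245 248 250 250 250
  247 241 241 242 240 239 241 242 241 243 243 243 245]
 [241 242 242 243 244 244 243 243 241 242 241 240 238 250 251 251 251 251
  251 247 235 239 239 241 241 243 242 243 244 243 245]
 [241 242 242 243 244 243 243 242 241 241 240 217 206 248 251 251 251 251
  251 241 193 222 240 241 242 242 242 243 244 244 246]
 [242 2
[... 1883 characters left out ...]
174 170 148 151 222 243 243 242 239 240 242]
 [244 241 241 243 242 233 174 140 161 173 176 174 171 165 162 158 159 161
  164 172 174 173 174 156 155 223 240 240 239 242 243]
 [243 241 243 243 239 218 158 169 171 175 173 160 124  92  86  86  87  90
   99 139 165 173 174 172 154 155 224 239 241 242 243]
 [242 241 242 241 235 191 173 178 174 162 133  89  67  66  62  67  68  68
   70  78 108 139 161 175 173 164 194 238 242 244 243]
 [241 243 243 239 218 173 178 177 159 107  71  65  63  64  65  64  65  67
   68  68  74  87 121 167 174 174 188 236 242 243 242]
 [242 242 239 235 186 172 177 172 119  65  62  63  66  60  64  64  67  68
   70  72  75  78  85 133 168 175 176 228 242 241 240]]
[281 219]
```

The hole in the image centres at (282.9,208.7), which gives (0.588,-0.0661), and the pin is within about 2 mm of it. I'll make a small correction and insert.

```bash
python3 -m jog '[[[-1,0.0015,0.0005,0.005,0],[-1,0.0015,0.0005,0.01,0],[-1,0.0015,0.0005,0.014,0],[-1,0.0015,0.0005,0.014,0]]]'|grep -E "pos|t_f"; python3 -m jog '[[[-1,0,0,0.004,0],[-1,0,0,0.008,0],[-1,0,0,0.008,0],[-1,0,0,0.008,0]]]'|grep -E "pos|t_f";python3 -m jog '[[[-1,0,0,0.002,0],[-1,0,0,0.004,0],[-1,0,0,0.004,0],[-1,0,0,0.004,0]]]'
```

```text
tool_pos: [0.5864, -0.0655, 0.1134]
contact_force: [-0.2, -0.4, -0.6]
tool_pos: [0.5869, -0.0657, 0.106]
contact_force: [-0.0, -0.5, -0.0]
time: 17.45
tool_pos: [0.587, -0.0657, 0.1023]
tool_rot: [3.141, -0.0, -3.141]
contact_force: [-0.1, 0.1, -0.4]
opening: 0.0193
grip_force: 40.0
```

```bash
python3 -m jog '[[[-1,-0.0005,0,0.005,0],[-1,-0.001,0,0.01,0],[-1,-0.001,0,0.013,0],[-1,-0.001,0,0.013,0],[-1,-0.001,0,0.013,0]]]'|grep -E "pos|t_f"; python3 -m jog '[[[-1,0,0,0.002,0],[-1,0,0,0.004,0],[-1,0,0,0.005,0],[-1,0,0,0.005,0],[-1,0,0,0.005,0]]]'|grep -E "pos|t_f"
```

```text
tool_pos: [0.5878, -0.0657, 0.089]
contact_force: [0.3, -0.9, -0.1]
tool_pos: [0.5883, -0.0658, 0.0847]
contact_force: [0.8, -0.8, 1.4]
```

Contact with the button came at the expected depth, TCP z ≈ 0.086.

```bash
python3 -m jog '[[[-1,0,0,0.001,0],[-1,0,0,0.002,0],[-1,0,0,0.003,0],[-1,0,0,0.003,0]]]'|grep -E "pos|t_f"; python3 -m jog '[[[-1,0,0,0.001,0],[-1,0,0,0.0015,0],[-1,0,0,0.0015,0],[-1,0,0,0.0015,0]]]'|grep -E "pos|t_f";python3 -m jog '[[[-1,0,0,0.0005,0],[-1,0,0,0.001,0],[-1,0,0,0.001,0],[-1,0,0,0.001,0]]]'|grep -E "pos|t_f|grip"
```

```text
tool_pos: [0.5883, -0.0658, 0.0816]
contact_force: [-0.4, -0.7, 4.2]
tool_pos: [0.5883, -0.0658, 0.0802]
contact_force: [-0.4, 0.2, 4.6]
tool_pos: [0.5885, -0.0658, 0.08]
contact_force: [-0.8, 0.4, 10.8]
grip_force: 40.0
```

```bash
python3 -m jog '[[[-1,0,0,0.0005,0],[-1,0,0,0.0005,0],[-1,0,0,0.0005,0],[-1,0,0,0.0005,0],[-1,0,0,0.0005,0]]]'|grep -E "pos|t_f|time"; for i in 1 2 3 4 5 6 7; do python3 -m jog '[[[-1,0,0,0,0],[-1,0,0,0,0],[-1,0,0,0,0],[-1,0,0,0,0],[-1,0,0,0,0]]]'|grep -E "pos|t_f|time|grip"; done
```

```text
time: 19.7
tool_pos: [0.5886, -0.0659, 0.08]
contact_force: [-1.8, 0.7, 12.6]
time: 20.12
tool_pos: [0.5886, -0.0659, 0.0799]
contact_force: [-2.4, 0.2, 12.7]
grip_force: 40.0
time: 20.53
tool_pos: [0.5886, -0.0659, 0.0799]
contact_force: [-1.5, 0.7, 12.8]
grip_force: 40.0
time: 20.95
tool_pos: [0.5886, -0.0659, 0.08]
contact_force: [-1.9, 0.7, 12.8]
grip_force: 40.0
time: 21.37
tool_pos: [0.5886, -0.0659, 0.08]
contact_force: [-2.0, 0.0, 13.2]
grip_force: 40.0
time: 21.78
tool_pos: [0.5886, -0.0659, 0.0799]
contact_force: [-1.9, 0.7, 12.2]
grip_force: 40.0
time: 22.2
tool_pos: [0.5886, -0.0659, 0.0799]
contact_force: [-1.6, 1.3, 12.8]
grip_force: 40.0
time: 22.62
tool_pos: [0.5886, -0.0659, 0.0799]
contact_force: [-1.2, -0.0, 12.5]
grip_force: 40.0
```

```bash
python3 -c "
from cell import robot
print(robot.hand_in())"
```

```text
the job is handed in; nothing more can be done
None
```

The job is handed in at about 23 s: the bar key then the round key were each pressed to the stop and released, and I finished gripping the stylus with its pin holding the reset button down at about 12.5 N for nearly 3 s; no score came back.

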